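# Pump up the pressure sprayer until its gauge pin stands fully out

## Robot

A 6-joint arm with a two-finger parallel gripper is mounted at the origin on the work surface. World frame = base frame: x ahead of the robot, y to its left, z up, the work surface at z = 0. Lengths are in m, angles in rad, forces in N, time in s.
With the tool pointing down it reaches from about 0.425 to 0.95 m from the base axis. Payload 3.5 kg.
Tool frame: the origin (TCP) lies between the finger pads; the fingertips stand 19 mm ahead of it and the grasp point (between the pads) is the TCP (ctrl.nose_length is the distance from the TCP to the fingertips, in m); z points along the fingers, y is the line along which they close (so a half turn about z gives the same grasp; the last joint's range is limited). The gripper opens to 85 mm and grips with 20 to 120 N. Pads are 22 mm wide; open, the fingers measure 114 mm over their backs; the gripper's body (76 mm by 85 mm) begins 54 mm behind the grasp point. The pads swing forward as they close: fully open they stand 13 mm farther back than shut.
Start: joints at [0.991, 0.286, 1.577, -0, 1.279, -0.15], TCP at [0.281, 0.614, 0.25] pointing down, gripper open.
Joint ranges: [-2.77, 2.77], [-0.9, 2.22], [0.21, 2.48], [-1.53, 4.67], [0.24, 2.81], [-2.84, 2.84]. Speed limits (rad/s): [2.79, 2.79, 3.14, 3.14, 3.14, 3.14].

## Interface

Orientations are given as a unit quaternion [x, y, z, w].
In Python, from plant import ctrl gives the robot as it stands.
- The arm moves only by the tool apply_moves, never from a script. Its argument "series" is a list of rows, each a list of 6 numbers: the shift along the world's x, y, z scaled (see below), then the turn, a rotation vector about the world's x, y, z scaled (see below). A call has 1 to 20 rows; each row is the pose to reach, as a shift and turn from the pose commanded when the call began; what a row does not reach only later rows make up. The controller multiplies each number of a shift by 0.8 m and each number of a turn by 45 degrees. A row lasts 1/8 s, in which the tool goes at most 62.5 mm and 10.7 degrees, less where a joint would pass 70% of its speed; a pose out of reach is approached as far as the arm can. A call with a number of a shift or a turn outside -1 to 1 is refused whole. A call with a gripper value outside its range is refused whole. "jaw" is the opening, from 0 (shut) to 1 (fully open), set as the call begins (left out, the last holds). The fingers move at their own pace and stop on an object; "squeeze" is the grip in N (left out, the last holds). Time passes only in rows, so rows that repeat a pose let the fingers close. It gives the time, the measured TCP pose, the force, the opening and the grip force at its end, in the units of the state.
- ctrl.get_state(): the state, without advancing time (a new reading comes with each control period).
- ctrl.read_camera(name): name is "scene" or "top" or "wrist"; returns the picture (384x512x3 uint8, red, green, blue); there is no depth.
- ctrl.get_calibration(name): a dict with "fx", "fy", "cx", "cy" (pixels), "dist_coeffs" ([k1, k2, p1, p2, k3] as OpenCV has them; the pictures are not rectified), "xyz" and "orientation" of the camera in the world; the wrist camera has in their place "hand_eye" (4x4, takes a point from camera to tool coordinates, whose origin is the TCP and whose axes are the flange's). Camera axes: x right, y up, looking along -z (the intrinsics and any distortion apply to the point x, -y, -z); pixel columns grow to the right and rows downward; lengths in m; the calibration is good to about 2 mm. A picture is of the moment at which its call begins: read the wrist's pose just before it. get_calibration takes no time and is no camera call.
- ctrl.sign_off(): hands the job in; it is judged then, once.
Trained networks look in the newest picture that a camera, given by its name, has taken for a name from the list of things; names that differ only in an ending like _2 or _b are one class to them, and where a whole thing is asked for, a point or a joint stands for the part that bears it (a point fixed in the world has none). Each returns a list of dicts, best first, with "p" (0 to 1); they miss things now and then, are a little off and sometimes report something else, mostly with a low value. They report only what shows in the picture. A call takes as long as a camera call.
- ctrl.boxes_of(thing, camera): "xy" ([column, row] as shares, 0 to 1, of the picture: columns of its width, rows of its height, amid what is visible of it).
- ctrl.silhouettes(thing, camera): "pixels" (384x512 bool, what is visible of it) and "xy" ([column, row] as shares, 0 to 1, of the picture: columns of its width, rows of its height, amid what is visible of it).
The state is a dict: "time": time; "qpos": joint angles; "dq": joint speeds; "joint_efforts": joint torques, N m; "eef_pos": TCP position; "tcp_rot": TCP orientation; "contact_force": force on the tool from outside, world axes, zero at the start; "wrist_torque": the same for the moment, N m; "opening": opening from 0.0 (shut) to 1.0 (fully open); "finger_force": force on a finger pad.
Only numpy, scipy, OpenCV 4.12 (cv2) and the standard library are available. Lean on these libraries where they do the work, as an engineer would, in place of code of your own. Each camera call takes 0.05 s, during which the arm holds its last target. There are 200 camera calls.

## Task

Pump up the small pressure sprayer on the steel bench: push its plunger knob all the way down from above and let it spring right back up, stroke after stroke, until the pressure pin in the little gauge beside the plunger stands fully out. Work only the knob and do not touch the pin; the sprayer stays standing where it is (not lifted, tipped or pushed away), the other things on the bench stay where they are, and at the end the knob is fully up again.

Things in the scene. Friction and masses are not known exactly. Their poses are not given: they have to be found in the camera images.
- sprayer: One-litre hand sprayer, loose, about 0.9 kg: white tank 110 mm across, 148 mm high, black nut 56 mm across, grey head 44 mm across, its flat top 199 mm up. Origin: centre of the underside, on the plunger's axis, z up. Nozzle out to 91 mm along +y, 185 mm up; grip out to 100 mm along -y, from 195 down to 75 mm height. Pressing the knob on its axis does not tip it.
- knob_top (a point): Centre of the flat top of the plunger's black mushroom knob, on the sprayer's axis above the head. Knob 50 mm across (flat for 42 mm), 21 mm thick, on a 14 mm steel rod. Its top is 284 mm above the bench when up, 224 mm when fully down. This point moves with the knob.
- plunger (a joint): Plunger travel: 0 = up, 0.060 m = fully down (hard stop). A spring lifts it: about 6 N when up, 12 N when down, plus about 1.2 N per 0.1 m/s of pushing. Each full stroke (54 mm or more down, then back up to within 5 mm) raises the pin by 6 mm, the first by 1.5 to 8.5 mm; strokes under about 50 mm raise it little or not at all.
- pin_out (a joint): How far the gauge pin is out: 0 = in (tip 2 mm proud of its tube), about 0.028 m = fully out. Starts at 0 to 0.010 m, rises on each down stroke and stays there; three to five full strokes bring it fully out. The last takes it from about 0.022 to about 0.028 m; further strokes change nothing (surplus air escapes).
- gauge_pin: White plastic pin of the pressure gauge, 11 mm across, upright in a black tube (21 mm across, top 161 mm up) on the tank's shoulder, 40 mm from the axis along the sprayer's +x. Origin on its axis, 2 mm below its flat tip; tip 163 mm up when in, 191 mm fully out. A thin dark ring halfway; a wider one at its root shows only when fully out. Not to be touched.
- soap: Bystander: clear square hand-soap bottle with a white pump top, 58 mm wide, 166 mm high, standing loose. Not a sprayer; its top does not move. Origin: centre of its underside.
- reagent: Bystander: round amber reagent bottle with a black cap, 66 mm across, 150 mm high, standing loose. Origin: centre of its underside.
- beaker: Bystander: clear plastic beaker, 72 mm across, 90 mm high, standing loose. Origin: centre of its underside.
- meter: Bystander: white pocket water meter lying flat, 36 mm wide, about 182 mm long (from 75 mm along its +y to 107 mm along -y), 18 mm thick. Origin: underside, middle of its case.

How it is judged:
By the outcome, as a careful person would: the job done as asked, in the order asked, and still so for the second after the job is handed in, with the robot touching nothing.
It also fails if it takes over 42 s, if anything falls off the work surface, if the arm or the gripper's body presses on something with over 40 N, if the wrist force passes 120 N, or if a joint passes its speed limit or range.

## Working session

There is one attempt and no reset: what is moved stays moved. The work goes in short steps, Python scripts to look and compute and a tool call to move; the robot and the scene stay as the last step left them, time stands still between calls to the robot, and variables do not carry over. Pictures are saved under pics/ and viewed, at most 10 in all, crops included, and the job is handed in when it is done.

Besides the shell and the picture viewer there is one more tool, called after "Call:" as name(argument=value, ...) on one line, values as JSON. apply_moves: Moves the arm, as the interface text tells. Shifts and turns lie within -1 to 1; 1 stands for 0.8 m of shift or 45 degrees of turn. Its arguments: {"type":"object","properties":{"series":{"type":"array"},"jaw":{"type":"number"},"squeeze":{"type":"number"}},"required":["series"]}

```bash
mkdir -p pics; cat > h.py <<'E'
import numpy as np, cv2
from scipy.spatial.transform import Rotation as R
from plant import ctrl
def cam(n):
    c=ctrl.get_calibration(n)
    K=np.array([[c["fx"],0,c["cx"]],[0,c["fy"],c["cy"]],[0,0,1]]);d=np.array(c["dist_coeffs"],float)
    if "xyz" in c:
        o=np.array(c["orientation"],float); M=R.from_quat(o).as_matrix() if o.size==4 else o.reshape(3,3); return K,d,M,np.array(c["xyz"])
    s=ctrl.get_state();T=np.eye(4);T[:3,:3]=R.from_quat(s["tcp_rot"]).as_matrix();T[:3,3]=s["eef_pos"]
    T=T@np.array(c["hand_eye"]);return K,d,T[:3,:3],T[:3,3]
def ray(C,uv):
    K,d,M,t=C;p=cv2.undistortPoints(np.array([[uv]],float),K,d)[0,0]
    v=M@np.array([p[0],-p[1],-1]);return t,v/np.linalg.norm(v)
def at_z(C,uv,z):
    t,v=ray(C,uv);return t+v*(z-t[2])/v[2]
def proj(C,P):
    K,d,M,t=C;q=(np.atleast_2d(P)-t)@M*[1,-1,-1]
    return cv2.projectPoints(q,np.zeros(3),np.zeros(3),K,d)[0][:,0]
E
python3 - <<'E'
from h import *
ims=[]
for n in ["scene","top"]:
    im=ctrl.read_camera(n); cv2.imwrite(f"pics/{n}0.png",im[:,:,::-1]); C=cam(n)
    print(n,C[3].round(3))
    for t,z in [("knob_top",.275),("sprayer",.1),("gauge_pin",.165),("soap",.08),("reagent",.075),("beaker",.045),("meter",.01)]:
        for b in ctrl.boxes_of(t,n)[:2]:
            uv=np.array(b["xy"])*[512,384]; print(t,round(b["p"],2),uv.round(),at_z(C,uv,z).round(3))
print(ctrl.get_state())
E
```

```text
scene [1.089 0.481 1.183]
knob_top 0.88 [334. 231.] [0.558 0.266 0.275]
sprayer 0.77 [326. 263.] [0.551 0.27  0.1  ]
soap 0.98 [207. 148.] [ 0.479 -0.269  0.08 ]
soap 0.26 [334. 231.] [0.447 0.22  0.08 ]
reagent 0.25 [178. 211.] [ 0.705 -0.156  0.075]
beaker 0.84 [282. 284.] [0.657 0.209 0.045]
beaker 0.3 [334. 234.] [0.431 0.218 0.045]
meter 0.89 [180. 212.] [ 0.678 -0.187  0.01 ]
top [ 0.394 -0.009  1.063]
knob_top 0.78 [119. 184.] [0.551 0.27  0.275]
sprayer 0.82 [143. 195.] [0.558 0.27  0.1  ]
soap 0.67 [356. 237.] [ 0.467 -0.269  0.08 ]
reagent 0.78 [231. 171.] [0.631 0.052 0.075]
beaker 0.9 [173. 159.] [0.67  0.213 0.045]
meter 0.73 [323. 165.] [ 0.67  -0.199  0.01 ]
{'time': 0.8, 'qpos': array([ 9.91007129e-01,  2.86278150e-01,  1.57667886e+00, -1.52461220e-05,
        1.27857170e+00, -1.50017961e-01]), 'dq': array([ 0.00144959, -0.00035091,  0.00075642,  0.0017235 ,  0.00231413,
       -0.00260083]), 'joint_efforts': array([ 1.85809754e-04, -4.05911422e+01, -2.92926782e+01, -1.44341284e-04,
        5.49909109e-04, -4.17379027e-06]), 'eef_pos': array([0.28123494, 0.61362256, 0.25035091]), 'tcp_rot': array([2.13233533e-01, 9.77001259e-01, 2.72603566e-05, 1.82282450e-05]), 'contact_force': array([-0.24472401, -0.10887272,  0.73664121]), 'wrist_torque': array([ 0.02633199,  0.00254518, -0.01472575]), 'finger_force': 0.0, 'opening': 1.001449194591476}
```

View pics/scene0.png

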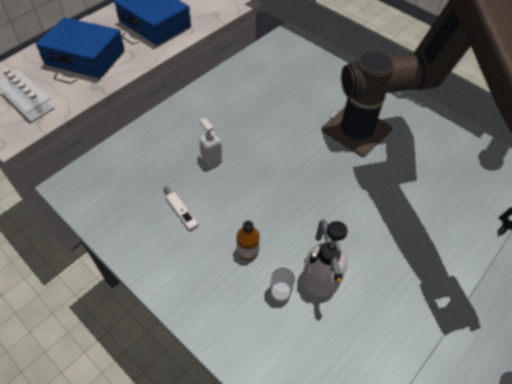

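View pics/top0.png

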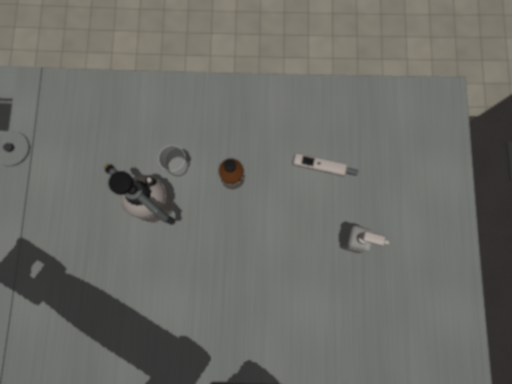

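The scene picture shows the sprayer's black knob at about (337,231). The top picture shows it at about (120,182), with the grip running toward (172,218) and the nozzle toward (108,168). The two views agree to within 1 cm at about (0.555, 0.268). I'll move above it with the jaws shut.

Call:
apply_moves(series=[[0,0,0.07,0,0,0],[0.02,-0.03,0.15,0,0,0],[0.34,-0.43,0.2,0,0,0],[0.34,-0.43,0.2,0,0,0],[0.34,-0.43,0.2,0,0,0],[0.34,-0.43,0.2,0,0,0],[0.34,-0.43,0.2,0,0,0],[0.34,-0.43,0.2,0,0,0],[0.34,-0.43,0.2,0,0,0],[0.34,-0.43,0.2,0,0,0],[0.34,-0.43,0.2,0,0,0],[0.34,-0.43,0.2,0,0,0]], jaw=0, squeeze=20)

```text
time: 2.3
eef_pos: [0.5524, 0.2707, 0.4102]
tcp_rot: [0.212, 0.977, 0.0, -0.0]
contact_force: [-0.1, 1.2, 0.5]
opening: -0.0
finger_force: 0.0
```

```bash
python3 - <<'E'
from h import *
C=cam("wrist"); s=ctrl.get_state()
im=ctrl.read_camera("wrist"); cv2.imwrite("pics/w1.png",im[:,:,::-1])
print(s["time"],s["eef_pos"].round(4),s["tcp_rot"].round(3),s["opening"],s["contact_force"].round(2),ctrl.nose_length,C[3].round(3))
for b in ctrl.silhouettes("knob_top","wrist")[:2]:
    m=b["pixels"].astype(np.uint8);c=max(cv2.findContours(m,0,2)[0],key=cv2.contourArea)
    e=cv2.fitEllipse(c);print(b["p"],e,at_z(C,e[0],.274).round(4),at_z(C,e[0],.284).round(4))
print("tip proj",proj(C,s["eef_pos"]-[0,0,.019]))
E
```

```text
2.3 [0.5524 0.2707 0.4102] [ 0.212  0.977  0.    -0.   ] -0.00011796579182022748 [-0.06  1.16  0.48] 0.019 [0.478 0.305 0.535]
0.64 ((252.33026123046875, 187.7645721435547), (48.8662109375, 49.62794494628906), 109.3805923461914) [0.5531 0.2679 0.274 ] [0.5502 0.2694 0.284 ]
tip proj [[254.49031296 245.46260286]]
```

View pics/w1.png

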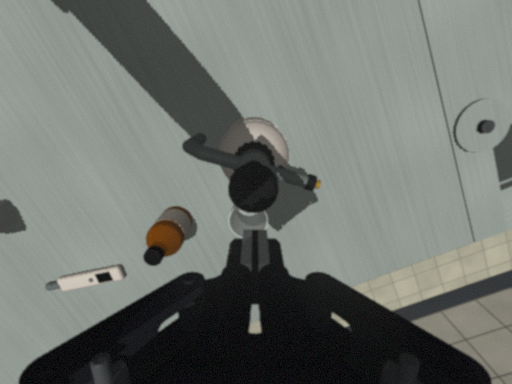

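The wrist picture shows the knob centred at about (253,187), which puts its top at about (0.5515, 0.269), 2 mm from the TCP. I'll do the first stroke, stopping at the bottom to check.

Call:
apply_moves(series=[[-0.001,-0.002,-0.07,0,0,0],[-0.001,-0.002,-0.125,0,0,0],[-0.001,-0.002,-0.125,0,0,0],[-0.001,-0.002,-0.15,0,0,0],[-0.001,-0.002,-0.18,0,0,0],[-0.001,-0.002,-0.2,0,0,0],[-0.001,-0.002,-0.208,0,0,0],[-0.001,-0.002,-0.208,0,0,0]])

```text
time: 3.4
eef_pos: [0.5539, 0.269, 0.2498]
tcp_rot: [0.213, 0.977, 0.002, 0.003]
contact_force: [-4.0, -0.7, 10.9]
opening: 0.003
finger_force: 5.6
```

```bash
python3 - <<'E'
from h import *
s=ctrl.get_state(); C=cam("wrist")
a=ctrl.read_camera("wrist"); b=ctrl.read_camera("scene")
p=proj(cam("scene"),[[.552,.269,.2]])[0].astype(int);print(p,s["time"],s["eef_pos"],s["contact_force"],s["wrist_torque"])
y,x=max(p[1]-60,0),p[0]-60
z=cv2.resize(b[y:y+120,x:x+120],(390,390),interpolation=2)
w=cv2.resize(a[90:290,150:350],(390,390),interpolation=2)
cv2.imwrite("pics/d1.png",np.hstack([w,z])[:,:,::-1])
E
```

```text
[331 245] 3.4 [0.55389045 0.26898698 0.24981653] [-3.99624224 -0.71946942 10.94604964] [-0.15848388  0.64580723 -0.0068275 ]
```

View pics/d1.png

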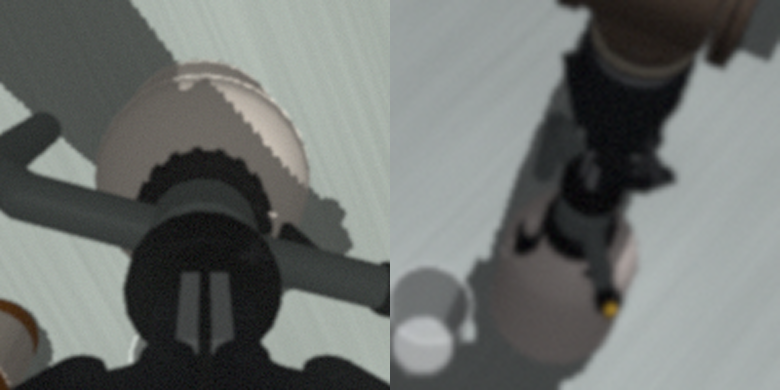

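The wrist crop shows the fingertips centred on the knob, which is nearly down. In the scene crop the sprayer is standing upright. The arm yields about 6 mm under the spring force, so I'll press a bit deeper and then release.

Call:
apply_moves(series=[[0,0,-0.012,0,0,0],[0,0,-0.014,0,0,0],[0,0,-0.014,0,0,0]])

```text
time: 3.88
eef_pos: [0.5555, 0.2695, 0.2433]
tcp_rot: [0.213, 0.977, 0.003, 0.005]
contact_force: [-5.9, -1.5, 20.5]
opening: -0.002
finger_force: 10.1
```

Call:
apply_moves(series=[[0,0,0.04,0,0,0],[0,0,0.1,0,0,0],[0,0,0.12,0,0,0],[0,0,0.12,0,0,0],[0,0,0.12,0,0,0]])

```text
time: 4.5
eef_pos: [0.5517, 0.2678, 0.3264]
tcp_rot: [0.213, 0.977, -0.001, -0.002]
contact_force: [-0.2, -0.1, -1.7]
opening: 0.002
finger_force: 0.0
```

```bash
cat > look.py <<'E'
import sys
from h import *
s=ctrl.get_state(); C=cam("wrist"); a=ctrl.read_camera("wrist"); b=ctrl.read_camera("scene"); t=ctrl.read_camera("top")
print(s["time"],s["eef_pos"].round(4),s["contact_force"].round(1))
p=proj(cam("scene"),[[.552,.269,.2]])[0].astype(int); q=proj(cam("top"),[[.552,.269,.2]])[0].astype(int)
f=lambda i,x,y,r:cv2.resize(i[max(y-r,0):y+r,max(x-r,0):x+r],(390,390),interpolation=2)
cv2.imwrite(f"pics/{sys.argv[1]}.png",np.hstack([f(a,255,175,75),f(b,*p,40)])[:,:,::-1])
cv2.imwrite(f"pics/{sys.argv[1]}_t.png",f(t,*q,45)[:,:,::-1])
E
python3 look.py u1
```

```text
4.5 [0.5517 0.2678 0.3264] [-0.2 -0.1 -1.7]
```

View pics/u1.png

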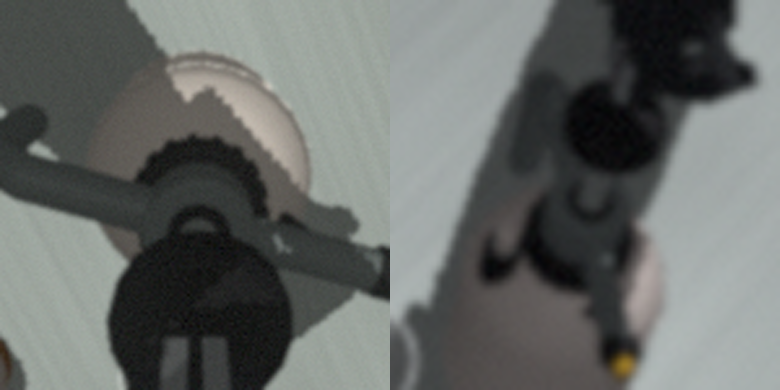

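That stroke reached the stop: the tip was at 0.224, and the force rose to 20 N. The u1 picture shows the knob up again and the sprayer in place, with the black gauge tube at about (497,265) in the right half. Next I'll do two more strokes, with a small -x trim to offset the sideways drift.

Call:
apply_moves(series=[[0,0,-0.03,0,0,0],[-0.001,0,-0.06,0,0,0],[-0.003,0,-0.09,0,0,0],[-0.004,0,-0.12,0,0,0],[-0.004,0,-0.12,0,0,0],[-0.004,0,-0.12,0,0,0],[-0.002,0,-0.07,0,0,0],[0,0,-0.02,0,0,0],[0,0,0,0,0,0],[0,0,0,0,0,0]])

```text
time: 5.9
eef_pos: [0.5524, 0.268, 0.3284]
tcp_rot: [0.213, 0.977, 0.0, 0.0]
contact_force: [0.1, -0.2, -0.4]
opening: 0.001
finger_force: 0.0
```

Call:
apply_moves(series=[[0,0,-0.03,0,0,0],[-0.001,0,-0.06,0,0,0],[-0.003,0,-0.09,0,0,0],[-0.004,0,-0.12,0,0,0],[-0.004,0,-0.12,0,0,0],[-0.004,0,-0.12,0,0,0]])

```text
time: 6.65
eef_pos: [0.5526, 0.2683, 0.2429]
tcp_rot: [0.213, 0.977, 0.002, 0.006]
contact_force: [-6.9, -3.6, 32.8]
opening: 0.004
finger_force: 16.4
```

Call:
apply_moves(series=[[0.002,0,0.05,0,0,0],[0.004,0,0.1,0,0,0],[0.004,0,0.12,0,0,0],[0.004,0,0.12,0,0,0]])

```text
time: 7.15
eef_pos: [0.552, 0.2679, 0.3271]
tcp_rot: [0.213, 0.977, -0.001, -0.001]
contact_force: [-0.2, 0.1, -0.9]
opening: 0.004
finger_force: 0.0
```

```bash
python3 look.py u3
```

```text
7.15 [0.552  0.2679 0.3271] [-0.2  0.1 -0.9]
```

View pics/u3.png

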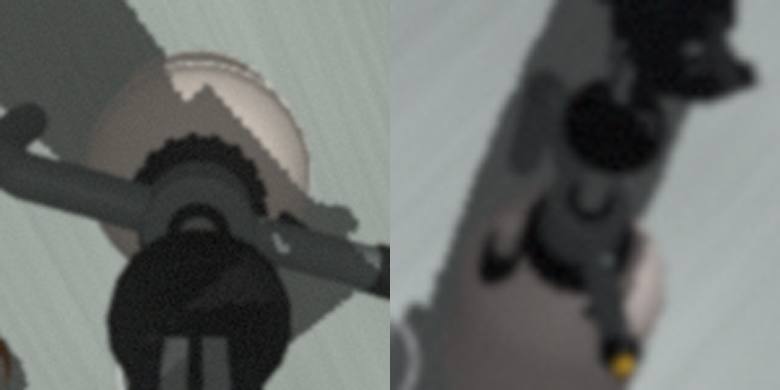

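After three strokes the sprayer hasn't moved and the knob is up. I can't make out the pin against the white tank from here. Five full strokes is the most it can need and extra ones do no harm, so I'll do two more and then look at the pin closely.

Call:
apply_moves(series=[[0,0,-0.03,0,0,0],[-0.001,0,-0.06,0,0,0],[-0.003,0,-0.09,0,0,0],[-0.004,0,-0.118,0,0,0],[-0.004,0,-0.118,0,0,0],[-0.004,0,-0.118,0,0,0]])

```text
time: 8.05
eef_pos: [0.5525, 0.2682, 0.2429]
tcp_rot: [0.213, 0.977, 0.002, 0.005]
contact_force: [-3.0, -3.9, 25.9]
opening: 0.0
finger_force: 12.8
```

Call:
apply_moves(series=[[0.002,0,0.05,0,0,0],[0.004,0,0.1,0,0,0],[0.004,0,0.118,0,0,0],[0.004,0,0.118,0,0,0]])

```text
time: 8.55
eef_pos: [0.5521, 0.268, 0.3275]
tcp_rot: [0.213, 0.977, -0.0, -0.001]
contact_force: [0.1, -0.2, 0.1]
opening: 0.007
finger_force: 0.0
```

Call:
apply_moves(series=[[0,0,-0.03,0,0,0],[-0.001,0,-0.06,0,0,0],[-0.003,0,-0.09,0,0,0],[-0.004,0,-0.118,0,0,0],[-0.004,0,-0.118,0,0,0],[-0.004,0,-0.118,0,0,0]])

```text
time: 9.3
eef_pos: [0.5523, 0.2682, 0.2429]
tcp_rot: [0.213, 0.977, 0.002, 0.005]
contact_force: [-4.1, -3.0, 30.0]
opening: 0.005
finger_force: 14.6
```

Call:
apply_moves(series=[[0.002,0,0.05,0,0,0],[0.004,0,0.1,0,0,0],[0.004,0,0.16,0,0,0],[-0.05,0.07,0.22,0,0,0],[-0.1,0.14,0.22,0,0,0],[-0.15,0.21,0.22,0,0,0],[-0.15,0.21,0.22,0,0,0],[-0.15,0.21,0.22,0,0,0],[-0.15,0.21,0.22,0,0,0]])

```text
time: 10.42
eef_pos: [0.4292, 0.4354, 0.4075]
tcp_rot: [0.213, 0.977, -0.002, -0.001]
contact_force: [0.2, 0.6, -0.2]
opening: -0.001
finger_force: 0.0
```

```bash
python3 - <<'E'
from h import *
s=ctrl.get_state(); print(s["time"],s["eef_pos"],s["contact_force"].round(1))
C=cam("top");S=cam("scene");b=ctrl.read_camera("scene"); t=ctrl.read_camera("top")
cv2.imwrite("pics/sF.png",b[:,:,::-1]);cv2.imwrite("pics/tF.png",t[:,:,::-1])
for n,c,z in(("scene",S,0),("top",C,0)):
  for k,z in [("knob_top",.275),("sprayer",.1),("gauge_pin",.185),("beaker",.045),("reagent",.075),("soap",.08),("meter",.01)]:
    for d in ctrl.boxes_of(k,n)[:1]:
      uv=np.array(d["xy"])*[512,384];print(n,k,round(d["p"],2),uv.round(1),at_z(c,uv,z).round(3))
# sprayer +y direction from nozzle ~ ; predicted pin tip in/out, axis directions
for a in (-30,-40,-50,-60):
  x=np.array([.552,.269])+.04*np.array([np.cos(np.radians(a)),np.sin(np.radians(a))])
  print(a,[proj(c,[[*x,.161],[*x,.191]]).round(1).tolist() for c in (S,C)])
f=lambda i,x,y,r:cv2.resize(i[y-r:y+r,x-r:x+r],(390,390),interpolation=2)
cv2.imwrite("pics/v5.png",np.hstack([f(b,326,250,34),f(t,140,190,45)])[:,:,::-1])
E
```

```text
10.425 [0.42920926 0.43542601 0.40753218] [ 0.2  0.6 -0.2]
scene knob_top 0.95 [332.8 231.3] [0.562 0.265 0.275]
scene sprayer 0.89 [325.7 261.9] [0.549 0.267 0.1  ]
scene beaker 0.58 [281.5 281.7] [0.653 0.204 0.045]
scene reagent 0.82 [245.5 241. ] [0.64  0.057 0.075]
scene soap 0.87 [209.9 146.8] [ 0.469 -0.264  0.08 ]
scene meter 0.74 [178.3 212.5] [ 0.684 -0.189  0.01 ]
top knob_top 0.94 [119.5 184.3] [0.55  0.27  0.275]
top sprayer 0.71 [144.5 196.3] [0.555 0.267 0.1  ]
top beaker 0.97 [173.2 156.7] [0.675 0.213 0.045]
top reagent 0.83 [230.7 174.6] [0.622 0.053 0.075]
top soap 0.98 [356.7 236.5] [ 0.467 -0.271  0.08 ]
top meter 0.61 [326.2 167.6] [ 0.663 -0.209  0.01 ]
-30 [[[314.8, 256.6], [316.4, 251.0]], [[145.8, 179.0], [142.3, 176.2]]]
-40 [[[314.0, 254.2], [315.6, 248.6]], [[148.1, 180.7], [144.6, 178.0]]]
-50 [[[313.7, 251.7], [315.3, 246.1]], [[150.1, 182.8], [146.7, 180.1]]]
-60 [[[313.9, 249.4], [315.4, 243.7]], [[151.6, 185.2], [148.2, 182.6]]]
```

View pics/v5.png

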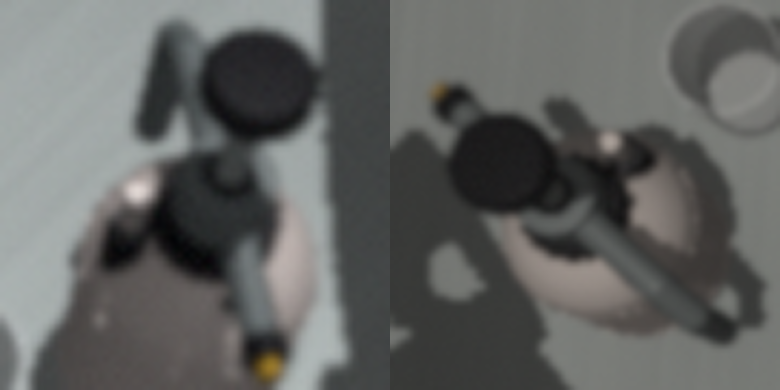

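In the left (scene) crop the white pin tip shows at about (137,190), well clear of the black tube at (122,240). That puts it at full-frame pixel (315.9,249.1), against a predicted (315.6,248.6) for fully out. The knob is up and nothing else has moved. I'll confirm the root ring with one closer wrist look.

Call:
apply_moves(series=[[0,0,0.06,0,0,0],[0.26,-0.36,0.06,0,0,0],[0.26,-0.36,0.06,0,0,0],[0.26,-0.36,0.06,0,0,0],[0.26,-0.36,0.06,0,0,0],[0.26,-0.36,0.06,0,0,0],[0.26,-0.36,0.06,0,0,0],[0.26,-0.36,0.06,0,0,0],[0.26,-0.36,0.06,0,0,0],[0.26,-0.36,0.06,0,0,0]])

```text
time: 12.48
eef_pos: [0.6366, 0.1493, 0.4588]
tcp_rot: [0.212, 0.977, 0.0, 0.0]
contact_force: [-0.1, -0.1, -0.8]
opening: 0.004
finger_force: 0.0
```

```bash
python3 - <<'E'
from h import *
s=ctrl.get_state(); print(s["time"],s["eef_pos"]); C=cam("wrist")
x=np.array([.552,.269])+.04*np.array([np.cos(.7),-np.sin(.7)])
P=proj(C,[[*x,.163],[*x,.185],[*x,.191]]);print(P.round(1))
a=ctrl.read_camera("wrist"); cv2.imwrite("pics/w5f.png",a[:,:,::-1])
u,v=P[2].astype(int);u=np.clip(u,40,472);v=np.clip(v,40,344);print(u,v)
cv2.imwrite("pics/w5.png",cv2.resize(a[v-40:v+40,u-40:u+40],(560,560),interpolation=2)[:,:,::-1])
E
```

```text
12.475 [0.6365956  0.14932614 0.45881065]
[[297.9  95.2]
 [300.3  95. ]
 [301.   94.9]]
301 94
```

View pics/w5.png

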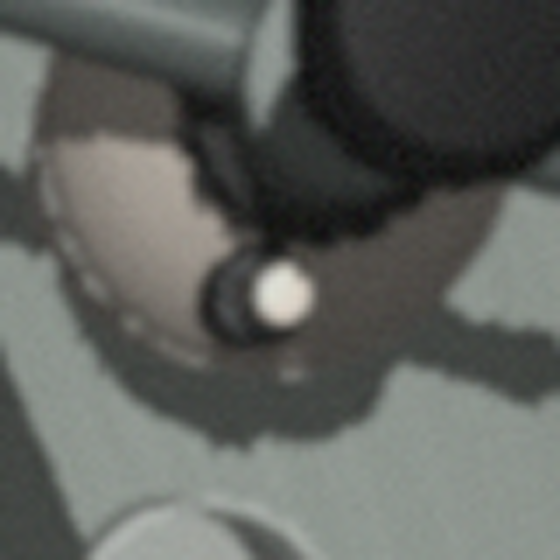

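The wrist crop shows the white pin tip at about (281,295), clear of the tube centred near (243,295). That fits a fully raised pin, though the root ring can't be seen from this angle. All five strokes ran to the stop, which is the most it can need, so I'm handing in.

```bash
python3 -c "
from plant import ctrl
print(ctrl.sign_off())"
```

```text
the job is handed in; nothing more can be done
None
```

I pumped the sprayer with five full strokes and handed the job in at about 12.5 s: the knob is fully up, the camera views match a fully raised pin (its root ring was not visible from any angle I had), and neither the sprayer nor the other things moved noticeably.

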